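# Hang the homogeniser drive on its balancer arm

## Robot

A 7-joint arm with a two-finger parallel gripper is mounted at the origin on the work surface. World frame = base frame: x ahead of the robot, y to its left, z up, the work surface at z = 0. Lengths are in m, angles in rad, forces in N, time in s.
With the tool pointing down it reaches from about 0.35 to 0.775 m from the base axis. Payload 3.1 kg.
Tool frame: the origin (TCP) lies at the very end of the fingers, on their centre line; the grasp point (between the pads) lies 19 mm behind it; z points along the fingers, y is the line along which they close (so a half turn about z gives the same grasp; the last joint's range is limited). The gripper opens to 85 mm and grips with 20 to 120 N. Pads are 22 mm wide; open, the fingers measure 114 mm over their backs; the gripper's body (76 mm by 85 mm) begins 54 mm behind the grasp point. The pads swing forward as they close: fully open they stand 13 mm farther back than shut.
Start: joints at [-1.31, 0.311, 0.014, 1.512, -0.004, 1.319, -0.027], TCP at [0.164, 0.525, 0.231] pointing down, gripper open.
Joint ranges: [-2.7, 2.7], [-0.3, 1.91], [-1.27, 1.3], [0.12, 2.57], [-1.44, 4.58], [0.2, 2.03], [-3.05, 3.05]. Speed limits (rad/s): [2.79, 2.79, 3.14, 3.14, 3.14, 3.14, 3.14].

## Interface

Orientations are given as a unit quaternion [x, y, z, w].
In Python, from workcell import r gives the robot as it stands. The module is installed in compiled form; this text tells all that it offers. Calls block until the motion is done:
- r.movep(position, orientation): joint-space move of the TCP to a pose.
- r.servo_line(position, attitude=None, feed=0.15, contact_N=None): straight line of the TCP; attitude=None keeps the orientation; feed is the mean speed in m/s. With contact_N (N) it stops when the force on the tool has changed by that much, and returns True; else False.
- r.movej(angles): joint-space move.
- r.grip(opening, force=None): finger opening in m; force is the grip in N (None keeps the last); returns when the fingers have stopped.
- r.dwell(seconds).
- r.ik(position, orientation): joint angles nearest the present ones, or None.
- r.get_state(): the state.
- r.snapshot(name): name is "scene" or "top" or "wrist"; returns the picture (384x512x3 uint8, blue, green, red); there is no depth.
- r.calibration(name): a dict with "fx", "fy", "cx", "cy" (pixels), "extrinsics" (4x4, takes a point from camera to world coordinates). Camera axes: x right, y down, z forward; pixel columns grow to the right and rows downward; lengths in m; the calibration is good to about 2 mm. A picture is of the moment at which its call begins: read the wrist's pose just before it. calibration takes no time and is no camera call; for the wrist camera it gives the pose at the moment of the call.
A pose or a line that the arm cannot do raises r.Unreachable and nothing moves.
- r.close_job(): hands the job in; it is judged then, once.
Trained networks look in the newest picture that a camera, given by its name, has taken for a name from the list of things; names that differ only in an ending like _2 or _b are one class to them, and where a whole thing is asked for, a point or a joint stands for the part that bears it (a point fixed in the world has none). Each returns a list of dicts, best first, with "p" (0 to 1); they miss things now and then, are a little off and sometimes report something else, mostly with a low value. They report only what shows in the picture. A call takes as long as a camera call. They do not tell look-alikes from the thing itself.
- r.recognise(target, camera): "position" ([x, y, z] in m, in world coordinates, good to about 4 mm: the middle of the surface that is visible of it).
- r.outline_of(target, camera): "mask" (384x512 bool, what is visible of it).
The state is a dict: "t": time; "joints": joint angles; "qvel": joint speeds; "effort": joint torques, N m; "position": TCP position; "tcp_rot": TCP orientation; "wrist_force": force on the tool from outside, world axes, zero at the start; "wrist_torque": the same for the moment, N m; "finger_gap": finger opening in m; "finger_force": force on a finger pad.
Only numpy, scipy, OpenCV 4.12 (cv2) and the standard library are available. Lean on these libraries where they do the work, as an engineer would, in place of code of your own. Each camera call takes 0.05 s, during which the arm holds its last target. There are 200 camera calls.

## Task

Take the cordless homogeniser drive out of its charging cup and hang it by its collar in the fork of the spring-balanced arm. Bear it down with the arm as the arm sinks, and let go only when the arm has settled and carries the whole weight, so that the drive neither drops nor springs up when you release it. Leave it hanging upright and still, and do not shift the jars, the capsule tub or the capsule plate.

Things in the scene. Friction and masses are not known exactly. Their poses are not given: they have to be found in the camera images.
- drive: Homogeniser drive (hand motor unit), loose, 0.3 to 0.75 kg (differs each time), upright in the charging cup. White round body 48 mm wide (foot 36), 120 mm tall; above it a steel neck 10 mm in diameter from 120 to 144 mm, a steel collar 28 mm in diameter from 144 to 149, a black rubber grip 24 mm in diameter from 149 to 192. Origin: centre of its underside; z up along its axis.
- drive_collar (a point): Centre of the collar's underside, on the drive's axis, 144 mm above its origin. This face comes to rest on the fork.
- drive_grip (a point): Point on the drive's axis in the black grip, 174 mm above the drive's origin and 30 mm above the collar's underside: a good height for the pads to grip.
- cradle: Charging cup, fixed to the bench: base plate 110 x 90 x 10 mm with a round white cup, 64 mm outside, 54 mm bore, rim 55 mm above the bench, inner floor 12 mm above the bench. Origin at the bench under the cup's centre.
- seat (a point): Seat of the black fork at the arm's end: the point on the tines' top face where the centre of the collar's underside must rest. z up (the fork stays level as the arm sinks); x out along the arm, through the slot's open end, away from the column. Slot 14 mm wide, closed end 8 mm behind this point (-x). Tines 8 mm thick, all below this point. 0.25 to 0.29 m above the bench when unloaded.
- fork_tip (a point): Middle of the fork's open mouth, 40 mm from the seat along its x, at the same height, between the flared tips (fork 34 mm wide, 54 mm there). An upturned lip 6 mm high crosses each tine 18.5 to 23.5 mm out from the seat. The neck goes in here along -x with the collar over 6 mm above the tines, then the collar is lowered behind the lips, which keep it from sliding out.
- fork_back (a point): Top of the upright block that joins the fork to the arm's links, 52 mm above the seat's height and 80 mm behind it; the block is 34 mm wide, its front face 73 mm behind the seat. Behind it the links run 220 mm to the swing head on the column.
- lift (a joint): How far the arm has sunk, rad: 0 empty, against its upper stop; lower stop 0.42. Lever 220 mm: 0.1 rad is about 22 mm at the fork. The spring holds the empty arm up with about 1.5 N at the fork; beyond that it sinks about 11 mm per newton (90 N/m), lightly damped: 16 to 65 mm under the drive. While sinking, the fork also shifts up to 3 mm along its own x.
- swing (a joint): Swing of the arm about the upright column, rad, anticlockwise seen from above; it turns stiffly (about 0.35 N m, 1 N at the fork) and stays where it is left.
- column: Foot and steel column of the arm, fixed: foot 150 x 150 x 16 mm, column 30 mm in diameter, 386 mm tall. Origin at the bench under the column's axis, 345 mm from the seat in plan.
- jar_green: Ointment jar with green lid, 64 mm in diameter, 70 mm tall, origin under its centre. Leave it where it is.
- jar_white: Ointment jar with white lid, 72 mm in diameter, 78 mm tall, origin under its centre. Leave it where it is.
- capsule_tub: Clear open tub of green capsules, 110 x 110 x 130 mm, origin under its centre. Leave it where it is.
- capsule_plate: Round aluminium capsule-filling plate, 180 mm in diameter, 30 mm high, origin under its centre. Leave it where it is.
Mind the look-alikes: they are no part of the job. What is shaped like the cradle but red is not meant.

How it is judged:
On the way, in this order (a step that is already met when the one before it is completed fails the run):
1. the drive is lifted clear of its charging cup in the fingers (z of drive in the frame of cradle above 0.06 m and contact force between the fingers and drive above 1 N), for 0.2 s.
2. still held, the drive's collar lies in the fork behind the lips and the arm has sunk with it and come to rest (horizontal distance between drive_collar and seat below 0.008 m and z of drive_collar in the frame of seat between -0.003 and 0.003 m and value of joint lift above 0.05 rad and velocity of joint lift between -0.06 and 0.06 rad/s and contact force between the fingers and drive above 1 N), for 0.3 s.
At the end, for the whole second after the job is handed in: The drive hangs let go in the fork: collar underside within 8 mm of the seat point in plan and 3 mm in height, drive within 0.1 rad of upright, slower than 30 mm/s and its foot over 20 mm above the bench; the arm sunk over 0.05 rad and at rest (under 0.06 rad/s) (horizontal distance between drive_collar and seat below 0.008 m and z of drive_collar in the frame of seat between -0.003 and 0.003 m and angle between drive's own z axis and vertical below 0.1 rad and height (world z) of drive above 0.02 m and value of joint lift above 0.05 rad and velocity of joint lift between -0.06 and 0.06 rad/s and linear speed of drive below 0.03 m/s and contact force between the fingers and drive below 0.05 N); the robot touches nothing.
It fails at once if let go in or over the fork, the drive dropped or sprang up with the arm (arm faster than 0.2 rad/s, about 45 mm/s at the fork) (contact force between the fingers and drive below 0.05 N and distance between drive_collar and seat below 0.04 m and (velocity of joint lift above 0.2 rad/s or velocity of joint lift below -0.2 rad/s)).
It fails at once if a jar, the capsule tub or the capsule plate was shifted by more than 20 mm (distance of any of jar_green, jar_white, capsule_tub, capsule_plate from where it was at the start of the episode above 0.02 m).
It also fails if it takes over 51 s, if anything falls off the work surface, if the arm or the gripper's body presses on something with over 40 N, if the wrist force passes 120 N, or if a joint passes its speed limit or range.

## Working session

There is one attempt and no reset: what is moved stays moved. The work goes in short steps, each a Python script; the robot and the scene stay as the last script left them, time stands still between calls to the robot, and variables do not carry over. Pictures are saved under pics/ and viewed, at most 11 in all, crops included, and the job is handed in when it is done.

```bash
mkdir -p pics
python3 - <<'E'
from workcell import r
import cv2,numpy as np
ims=[]
for c in ["scene","top"]:
    im=r.snapshot(c); cv2.imwrite(f"pics/{c}0.png",im)
    for t in ["drive","drive_grip","drive_collar","cradle","seat","fork_tip","fork_back","column","jar_green","jar_white","capsule_tub","capsule_plate"]:
        print(c,t,[(np.round(d["position"],3).tolist(),round(d["p"],2)) for d in r.recognise(t,c)][:4])
    k=r.calibration(c); print(k["fx"],k["cx"],k["cy"],np.round(k["extrinsics"],3).tolist())
    ims.append(im)
s=r.get_state();print(s["t"],s["position"],s["tcp_rot"])
E
```

```text
scene drive [([0.499, -0.166, 0.118], 0.82), ([0.69, -0.038, 0.069], 0.25)]
scene drive_grip [([0.501, -0.172, 0.123], 0.9), ([0.612, 0.306, 0.272], 0.3)]
scene drive_collar [([0.501, -0.171, 0.122], 0.77)]
scene cradle [([0.514, -0.18, 0.012], 0.6), ([0.505, -0.019, 0.011], 0.58)]
scene seat [([0.628, 0.193, 0.268], 0.59)]
scene fork_tip [([0.636, 0.197, 0.264], 0.9)]
scene fork_back [([0.63, 0.191, 0.265], 0.88), ([0.586, 0.481, 0.016], 0.72)]
scene column [([0.581, 0.48, 0.014], 0.62)]
scene jar_green [([0.694, -0.036, 0.073], 0.89)]
scene jar_white [([0.673, -0.386, 0.078], 0.96)]
scene capsule_tub [([0.736, -0.217, 0.086], 0.71)]
scene capsule_plate [([0.326, 0.329, 0.027], 0.84), ([0.612, 0.302, 0.27], 0.42), ([0.622, 0.229, 0.283], 0.29)]
478.21462892997823 254.18046889508483 188.65548069932174 [[0.592, 0.594, -0.545, 1.29], [0.806, -0.438, 0.399, -0.536], [-0.001, -0.675, -0.738, 1.286], [0.0, 0.0, 0.0, 1.0]]
top drive [([0.483, -0.158, 0.128], 0.56)]
top drive_grip [([0.723, -0.219, 0.086], 0.68), ([0.486, -0.161, 0.132], 0.48)]
top drive_collar [([0.486, -0.155, 0.126], 0.68)]
top cradle [([0.475, -0.155, 0.01], 0.69), ([0.486, -0.012, 0.011], 0.65)]
top seat [([0.626, 0.183, 0.265], 0.79)]
top fork_tip [([0.632, 0.185, 0.268], 0.61)]
top fork_back [([0.627, 0.184, 0.264], 0.76)]
top column [([0.557, 0.476, 0.014], 0.57)]
top jar_green [([0.679, -0.029, 0.068], 0.88), ([0.63, 0.184, 0.266], 0.31)]
top jar_white [([0.658, -0.38, 0.081], 0.77)]
top capsule_tub [([0.722, -0.22, 0.087], 0.68)]
top capsule_plate [([0.311, 0.335, 0.03], 0.89)]
488.24829042204476 258.0242721836794 193.66162693916357 [[0.019, -0.994, 0.108, 0.383], [-1.0, -0.02, -0.006, 0.057], [0.008, -0.108, -0.994, 1.611], [0.0, 0.0, 0.0, 1.0]]
1.3 [0.16399177 0.52501291 0.23130268] [ 1.50811247e-01  9.88562576e-01  1.94944731e-05 -4.90756830e-06]
```

View pics/scene0.png

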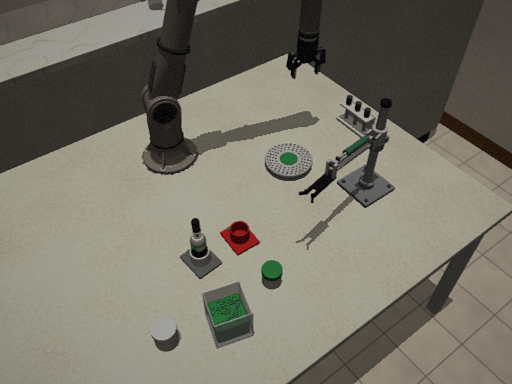

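View pics/top0.png

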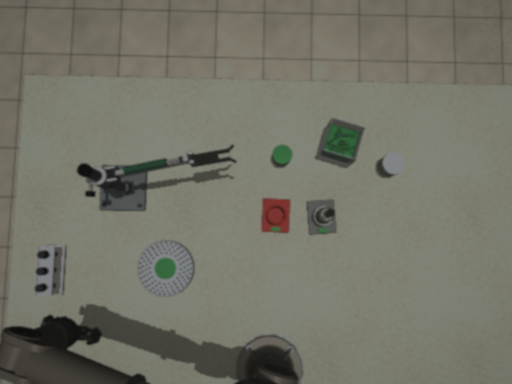

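The real drive stands in the grey-based cup (scene 198,240; top 323,216). The red cup (scene 240,235; top 276,215) is empty and is the look-alike. The fork is at scene (318,187), top (212,157). I'll confirm both in one enlarged crop.

Run:
```python
import cv2,numpy as np
S=cv2.imread("pics/scene0.png");T=cv2.imread("pics/top0.png")
def t(im,x,y,w):
    h=int(w*.75); c=cv2.resize(im[y:y+h,x:x+w],(400,300),interpolation=cv2.INTER_CUBIC)
    for i in range(0,w,10): cv2.putText(c,str(x+i),(int(i*400/w),8),0,.3,(0,0,255)); cv2.line(c,(int(i*400/w),10),(int(i*400/w),14),(0,0,255))
    for i in range(0,h,10): cv2.putText(c,str(y+i),(0,int(i*400/w)+3),0,.3,(0,0,255))
    return c
cv2.imwrite("pics/crop1.png",np.vstack([np.hstack([t(S,170,212,90),t(S,290,145,100)]),np.hstack([t(T,260,185,85),t(T,160,125,85)])]))
```

```text
(no output)
```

View pics/crop1.png

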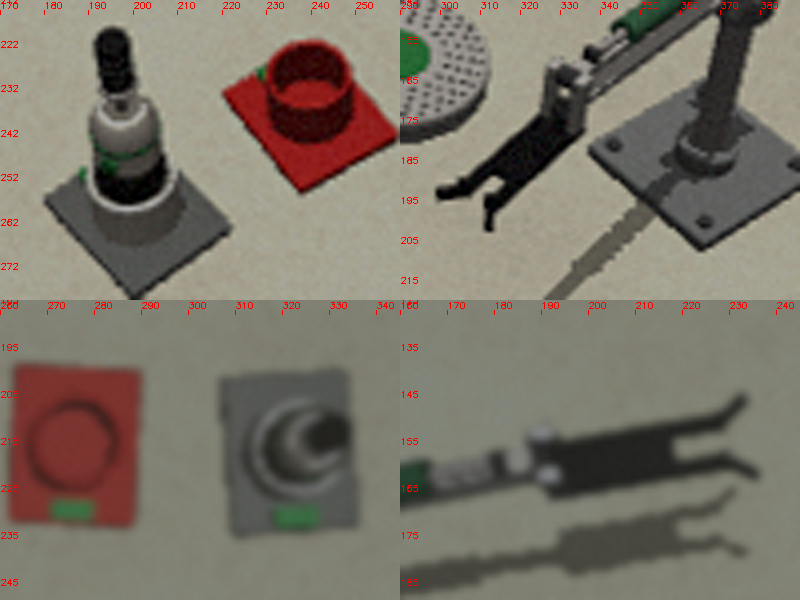

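The crop confirms it: the drive stands in the grey-based cup, and the red cup is empty. In the top view the fork's slot end is at about (218.6,156.9) and its tips at (233.3,145.8) and (236,162.2). In the scene view they are at about (312.5,191.2), (300,193.5) and (312.2,202.2). Next I'll triangulate.

```bash
cat > h.py <<'E'
from workcell import r
import cv2,numpy as np
from scipy.spatial.transform import Rotation as R
def ray(k,u,v):
    E=np.array(k["extrinsics"]); d=E[:3,:3]@[(u-k["cx"])/k["fx"],(v-k["cy"])/k["fy"],1]
    return E[:3,3],d/np.linalg.norm(d)
def atz(k,u,v,z):
    o,d=ray(k,u,v); return o+d*(z-o[2])/d[2]
def tri(rays):
    A=np.zeros((3,3));b=np.zeros(3)
    for o,d in rays:
        P=np.eye(3)-np.outer(d,d);A+=P;b+=P@o
    p=np.linalg.solve(A,b); return p,[np.linalg.norm((np.eye(3)-np.outer(d,d))@(p-o)) for o,d in rays]
def proj(k,p):
    E=np.array(k["extrinsics"]); c=E[:3,:3].T@(np.asarray(p)-E[:3,3]); return np.array([k["fx"]*c[0]/c[2]+k["cx"],k["fy"]*c[1]/c[2]+k["cy"]])
def down(yaw):  # tool y axis (closing line) at angle yaw in plan
    y=np.array([np.cos(yaw),np.sin(yaw),0]);z=np.array([0,0,-1.]);return R.from_matrix(np.c_[np.cross(y,z),y,z]).as_quat()
E
python3 - <<'E'
from h import *
np.set_printoptions(precision=4,suppress=True)
S=r.calibration("scene");T=r.calibration("top")
for n,s,t,z in [("griptop",(195.2,219.4),(330.5,213.3),.204),("slotend",(312.5,191.2),(218.6,156.9),.27),("tipL",(300,193.5),(233.3,145.8),.27),("tipR",(312.2,202.2),(236,162.2),.27)]:
    print(n,tri([ray(S,*s),ray(T,*t)]),atz(S,*s,z),atz(T,*t,z))
# cradle base corners (top at z=.010)
for c in [(219,375),(350,368),(357,527),(232,536)]: print(atz(T,260+c[0]/4.706,185+(c[1]-300)/4.706,.01))
W=r.calibration("wrist");s=r.get_state();M=R.from_quat(s["tcp_rot"]).as_matrix()
E=np.array(W["extrinsics"]);print("cam in tcp",M.T@(E[:3,3]-s["position"]),M.T@E[:3,:3],W["fx"])
for x,y in [(.49,-.16),(.63,.19),(.63,.15)]:
  for a in np.radians([0,45,90,135,-45]):
    print(x,y,a,r.ik([x,y,.3],down(a)))
E
```

```text
griptop (array([ 0.485 , -0.161 ,  0.2017]), [np.float64(0.001726249425076162), np.float64(0.0017262494250762218)]) [ 0.4877 -0.1604  0.204 ] [ 0.4839 -0.1621  0.204 ]
slotend (array([0.6334, 0.1602, 0.2456]), [np.float64(0.0025169527472172354), np.float64(0.002516952747217169)]) [0.6476 0.1416 0.27  ] [0.6304 0.1604 0.27  ]
tipL (array([0.6509, 0.1082, 0.2878]), [np.float64(0.013575486642001986), np.float64(0.013575486642002149)]) [0.6332 0.1071 0.27  ] [0.6627 0.1202 0.27  ]
tipR (array([0.6376, 0.1292, 0.2189]), [np.float64(0.019573876970790813), np.float64(0.019573876970790948)]) [0.6786 0.1136 0.27  ] [0.6164 0.1116 0.27  ]
[ 0.537  -0.1131  0.01  ]
[ 0.5438 -0.2049  0.01  ]
[ 0.4327 -0.21    0.01  ]
[ 0.4249 -0.123   0.01  ]
cam in tcp [ 0.0805  0.0005 -0.1423] [[-0.0004 -0.948  -0.3182]
 [ 1.     -0.0001 -0.001 ]
 [ 0.0009 -0.3182  0.948 ]] 295.82278647507843
0.49 -0.16 0.0 [-0.1837  0.2297  0.5853  1.489  -0.1269  1.461   0.4035]
0.49 -0.16 0.7853981633974483 [-0.1651  0.2276  0.5611  1.4883 -0.1211  1.4605  1.1831]
0.49 -0.16 1.5707963267948966 [-0.2251  0.2352  0.6399  1.49
[... 343 characters left out ...]
98  1.598   0.6033]
0.63 0.19 1.5707963267948966 [-0.5242  0.5449  0.3823  1.0336 -0.1947  1.5953  1.373 ]
0.63 0.19 2.356194490192345 [-0.452   0.5352  0.2461  1.0296 -0.1246  1.59    2.1146]
0.63 0.19 -0.7853981633974483 [-0.6779  0.5889  0.693   1.042  -0.3632  1.6214 -0.8781]
0.63 0.15 0.0 [-0.6023  0.5512  0.6284  1.0802 -0.3131  1.5985 -0.057 ]
0.63 0.15 0.7853981633974483 [-0.5269  0.5296  0.4814  1.0762 -0.2361  1.5863  0.6783]
0.63 0.15 1.5707963267948966 [-0.5013  0.5241  0.4333  1.0749 -0.2117  1.5832  1.4478]
0.63 0.15 2.356194490192345 [-0.4305  0.513   0.3036  1.0711 -0.1473  1.5772  2.1912]
0.63 0.15 -0.7853981633974483 [-0.6582  0.5737  0.7447  1.083  -0.377   1.6119 -0.8011]
```

Run:
```python
from h import *
np.set_printoptions(precision=4,suppress=True)
S=r.calibration("scene");T=r.calibration("top")
for s,t in [((312.2,202.2),(233.3,145.8)),((300,193.5),(236,162.2))]: print(tri([ray(S,*s),ray(T,*t)]))
print(r.ik([.4,.28,.42],down(.2)),r.ik([.63,.15,.40],down(.2)))
r.movep([.4,.28,.42],down(.2)); r.movep([.63,.14,.40],down(.2))
r.dwell(.2)
k=r.calibration("wrist"); im=r.snapshot("wrist"); np.save("kw1.npy",k,allow_pickle=True); cv2.imwrite("pics/w1.png",im)
for t in ["seat","fork_tip","fork_back"]:
    print(t,[(np.round(d["position"],3).tolist(),round(d["p"],2)) for d in r.recognise(t,"wrist")])
for p in [(.632,.152,.26),(.64,.114,.26)]: print(proj(k,p))
print(r.get_state()["t"],r.get_state()["position"])
cv2.imwrite("pics/w1b.png",cv2.resize(im,(800,600),interpolation=cv2.INTER_CUBIC))
```

```text
(array([0.6674, 0.1227, 0.253 ]), [np.float64(0.0019910798003504216), np.float64(0.0019910798003503305)])
(array([0.6211, 0.1147, 0.2537]), [np.float64(0.0030440562502139002), np.float64(0.0030440562502138564)])
[-0.9748  0.1607  0.4058  1.2592 -0.0641  1.7342 -0.3842] [-0.5234  0.5752  0.6089  0.7812 -0.3302  1.8562  0.1097]
seat [([0.632, 0.189, 0.262], 0.6)]
fork_tip [([0.628, 0.191, 0.263], 0.69)]
fork_back [([0.632, 0.19, 0.262], 0.71)]
[254.7861 168.8035]
[254.8284 205.504 ]
4.2 [0.6297 0.1407 0.4005]
```

View pics/w1b.png

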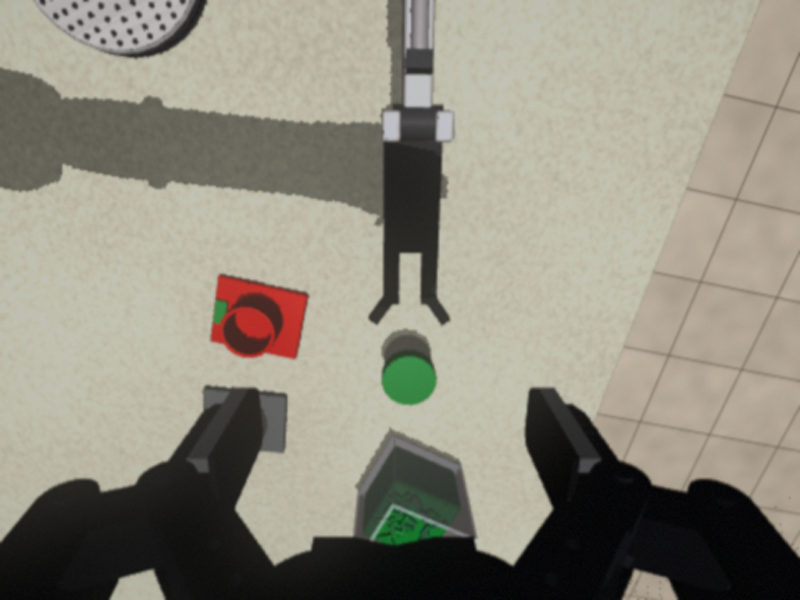

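The wrist view shows the fork clearly in the 800-pixel picture, with the slot end at (411,253), the tips at (375,322) and (448,322), and the block at y about 140. I'll measure the fork's edges row by row.

Run:
```python
import cv2,numpy as np
g=cv2.cvtColor(cv2.imread("pics/w1.png"),cv2.COLOR_BGR2GRAY).astype(int)
for y in list(range(64,100,4))+list(range(100,156,12))+list(range(156,212,2)):
    row=g[y,225:300];thr=90
    # subpixel crossings
    c=[round(225+i+(thr-row[i])/(row[i+1]-row[i]),1) for i in range(74) if (row[i]-thr)*(row[i+1]-thr)<0]
    print(y,c)
print(g[150:172,263],g[64:100,263])
```

```text
64 [np.float64(256.6), np.float64(257.1)]
68 [np.float64(250.3), np.float64(258.6), np.float64(275.6), np.float64(282.6)]
72 [np.float64(256.0), np.float64(278.6)]
76 [np.float64(256.4), np.float64(278.1)]
80 [np.float64(256.2), np.float64(278.0)]
84 [np.float64(256.0)]
88 [np.float64(255.7)]
92 [np.float64(244.2), np.float64(282.0)]
96 [np.float64(244.1), np.float64(282.1)]
100 [np.float64(244.1), np.float64(281.9)]
112 [np.float64(244.2), np.float64(282.5)]
124 [np.float64(244.3), np.float64(281.8)]
136 [np.float64(244.3), np.float64(280.5)]
148 [np.float64(245.5), np.float64(280.0)]
156 [np.float64(245.3), np.float64(279.8)]
158 [np.float64(245.3), np.float64(279.8)]
160 [np.float64(245.3), np.float64(279.6)]
162 [np.float64(245.3), np.float64(255.1), np.float64(269.5), np.float64(279.5)]
164 [np.float64(245.3), np.float64(254.8), np.float64(269.5), np.float64(279.5)]
166 [np.float64(245.3), np.float64(254.8), np.float64(269.5), np.float64(279.2)]
168 [np.float64(245.3), np.float64(254.6), np.float64(269.5), np.float64(279.2)]
170 [np.float64(245.3), np.float64(254.5), np.float64(
[... 1017 characters left out ...]
8.8), np.float64(274.7), np.float64(282.4)]
198 [np.float64(238.8), np.float64(247.2), np.float64(276.0), np.float64(283.8)]
200 [np.float64(237.2), np.float64(245.6), np.float64(277.5), np.float64(285.1)]
202 [np.float64(236.1), np.float64(244.3), np.float64(278.8), np.float64(286.3)]
204 [np.float64(236.6), np.float64(242.6), np.float64(280.3), np.float64(286.8)]
206 [np.float64(239.6), np.float64(241.2), np.float64(281.7), np.float64(284.3)]
208 []
210 []
[ 39  39  40  41  39  41  41  42  43  41  43  83 153 181 188 190 190 189
 184 182 183 183] [192 193 192 180 129  77  60  59  61  63  66  69  73  77  78  74  69  65
  62  60  59  55  53  50  48  48  52  54  54  48  40  39  38  38  38  38]
```

```bash
cat > fit.py <<'E'
from h import *
from scipy.optimize import least_squares
S=r.calibration("scene");T=r.calibration("top");W=np.load("kw1.npy",allow_pickle=True).item()
obs=[(W,(-8,0),(262.3,161.2),(.5,.5)),(W,(40,0),(261.7,206.7),(.5,.7)),(W,(2,-17),(245.3,0),(.5,1e9)),(W,(2,17),(279.2,0),(.5,1e9)),
 (W,(37,-27),(236.1,0),(.7,1e9)),(W,(37,27),(286.5,0),(.7,1e9)),
 (T,(-8,0),(218.6,156.9),(1,1)),(T,(39,26),(233.3,145.8),(1,1)),(T,(39,-26),(236,162.2),(1,1)),
 (S,(39,26),(312.2,202.2),(1,1)),(S,(39,-26),(300,193.5),(1,1))]
def f(q,raw=False):
    c,s=np.cos(q[3]),np.sin(q[3]);o=[]
    for k,(a,b),px,sg in obs:
        p=[q[0]+(c*a-s*b)/1e3,q[1]+(s*a+c*b)/1e3,q[2]]
        o+=list((proj(k,p)-px)/sg)
    return np.array(o)
q=least_squares(f,[.632,.15,.26,-1.4]);np.set_printoptions(precision=4,suppress=True)
cov=np.linalg.inv(q.jac.T@q.jac)
print(q.x,np.sqrt(np.diag(cov)));print(np.round(q.fun.reshape(-1,2),2))
E
python3 fit.py
```

```text
[ 0.6394  0.1528  0.2577 -1.3771] [0.0003 0.0006 0.0018 0.0109]
[[ 0.13 -0.41]
 [-0.6  -0.53]
 [-0.4   0.  ]
 [ 0.    0.  ]
 [-1.07  0.  ]
 [ 1.49  0.  ]
 [ 0.28 -1.8 ]
 [ 0.51 -2.5 ]
 [ 0.94 -0.96]
 [-0.23  0.55]
 [-2.28  0.03]]
```

The seat fits at about (0.639, 0.153, 0.258), with the fork's outward direction at -1.377 rad. Next I'll look at the drive with the wrist camera.

Run:
```python
from h import *
r.movep([.485,-.161,.32],down(.194)); r.dwell(.2)
k=r.calibration("wrist"); im=r.snapshot("wrist"); np.save("kw2.npy",k,allow_pickle=True); cv2.imwrite("pics/w2.png",im)
for p in [(.485,-.162,.204),(.485,-.162,.161),(.485,-.162,.055)]: print(proj(k,p))
print(r.get_state()["t"],r.get_state()["position"],r.get_state()["wrist_force"])
cv2.imwrite("pics/w2b.png",cv2.resize(im[100:340,140:460],(800,600),interpolation=cv2.INTER_CUBIC))
```

```text
[248.50384707 187.10958852]
[248.92689827 174.5609486 ]
[249.61299952 154.20965883]
5.7417 [ 0.48582333 -0.16015552  0.32002756] [ 0.14615116  0.5083069  -0.35341137]
```

View pics/w2b.png

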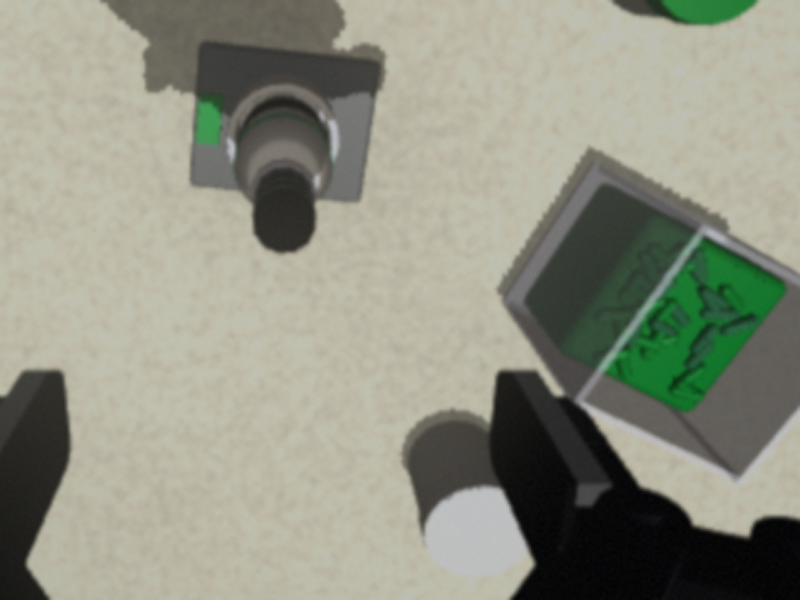

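The grip top shows at crop (284,222), which is wrist pixel (253.6,188.8). That is about 5 mm from the estimate, so I'll correct for it and grasp.

Run:
```python
from h import *
np.set_printoptions(precision=4,suppress=True)
k=np.load("kw2.npy",allow_pickle=True).item()
p=atz(k,253.6,188.8,.204); print(p)
x,y=.75*p[:2]+.25*np.array([.485,-.1615]); print(x,y)
r.servo_line([x,y,.167],down(.194),feed=.1)
f0=r.get_state()["wrist_force"].copy() if hasattr(r.get_state()["wrist_force"],'copy') else np.array(r.get_state()["wrist_force"])
r.grip(0.0,60); s=r.get_state(); print(s["position"],s["finger_gap"],s["finger_force"],s["wrist_force"])
r.servo_line([x,y,.289],feed=.1); r.dwell(.3)
s=r.get_state(); print(s["t"],s["position"],s["finger_gap"],s["finger_force"],s["wrist_force"]-f0,s["wrist_torque"])
im=r.snapshot("scene");cv2.imwrite("pics/s2.png",im)
for t in ["drive","drive_collar","drive_grip"]:print(r.recognise(t,"scene")[:1])
cv2.imwrite("pics/s2b.png",cv2.resize(im[130:280,130:330],(800,600),interpolation=cv2.INTER_CUBIC))
```

```text
[ 0.4899 -0.1627  0.204 ]
0.48868204932815806 -0.1623920070998526
[ 0.4887 -0.1625  0.1672] 0.022572374882653488 58.89120697975159 [-0.3572 -0.1576  2.8   ]
9.6833 [ 0.4885 -0.1624  0.2887] 0.022791714254117426 59.08409357070923 [-0.0877 -1.0691 -8.0437] [-0.0152 -0.0072  0.0037]
[{'position': [0.5056, -0.1715, 0.2234], 'p': 0.82}]
[{'position': [0.5038, -0.1714, 0.2276], 'p': 0.91}]
[{'position': [0.5025, -0.1723, 0.2301], 'p': 0.82}]
```

View pics/s2b.png

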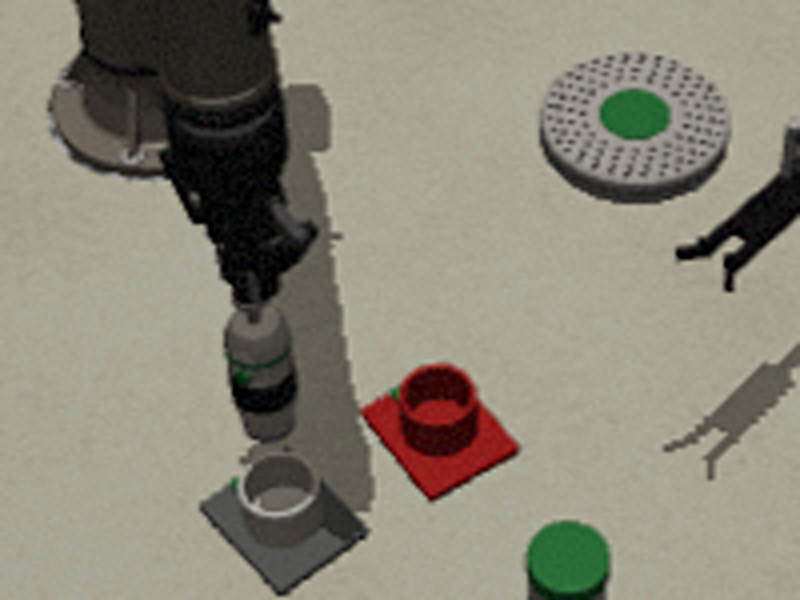

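Lifted and hanging upright (scene crop 262,375), with the cup empty. Next I'll go to the pre-approach point off the fork's mouth and measure the fork again from close up.

Run:
```python
from h import *
np.set_printoptions(precision=4,suppress=True)
S=r.calibration("scene")
for z in (.134,.144,.278):print("foot/collar proj",z,proj(S,[.4885,-.1624,z]))
fx=np.array([np.cos(-1.377),np.sin(-1.377)]);seat=np.array([.639,.153])
q=down(-1.377+np.pi/2)
a=seat+.10*fx
r.servo_line([*a,.282],q,feed=.15); r.dwell(.4)
s=r.get_state();print(s["t"],s["position"],s["wrist_force"],s["finger_gap"])
k=r.calibration("wrist"); im=r.snapshot("wrist"); np.save("kw3.npy",k,allow_pickle=True); cv2.imwrite("pics/w3.png",im)
for b in [(-.008,0,0),(.04,0,0),(0,.017,0),(0,-.017,0)]:
    print(b,proj(k,[*(seat+b[0]*fx+b[1]*np.array([-fx[1],fx[0]])),.258]))
cv2.imwrite("pics/w3b.png",cv2.resize(im,(800,600),interpolation=cv2.INTER_CUBIC))
cv2.imwrite("pics/s3.png",r.snapshot("scene"))
```

```text
foot/collar proj 0.134 [196.9124 234.5046]
foot/collar proj 0.144 [196.6116 232.4819]
foot/collar proj 0.278 [192.259  203.2118]
12.275 [0.6582 0.0549 0.282 ] [-0.107   0.2495 -8.058 ] 0.02283496498951767
(-0.008, 0, 0) [248.7337  36.0944]
(0.04, 0, 0) [249.0414 132.229 ]
(0, 0.017, 0) [281.9091  53.4404]
(0, -0.017, 0) [215.6759  53.486 ]
```

View pics/w3b.png

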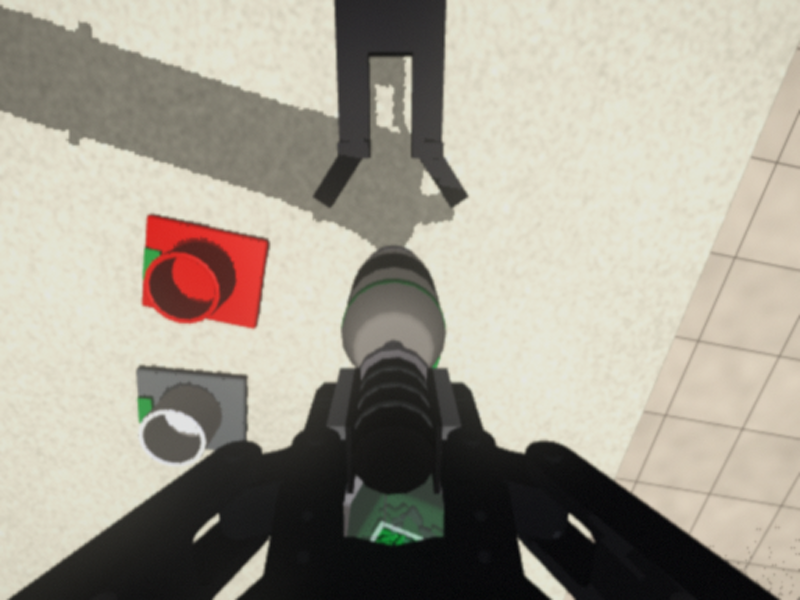

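The wrist view shows the drive held centred (394,450), with the fork ahead of it: slot end at (390,54) and tips at (320,205) and (462,203). I'll refit with this closer picture.

```bash
python3 - <<'E'
import cv2,numpy as np
g=cv2.cvtColor(cv2.imread("pics/w3.png"),cv2.COLOR_BGR2GRAY).astype(int);thr=85
for y in list(range(4,100,8))+list(range(100,138,3)):
    row=g[y,190:310]
    print(y,[float(round(190+i+(thr-row[i])/(row[i+1]-row[i]),1)) for i in range(119) if (row[i]-thr)*(row[i+1]-thr)<0])
print(g[28:44,250],g[28:44,244],g[28:44,256]); print(g[205:240,252])
E
sed -i 's/^q=least/W3=np.load("kw3.npy",allow_pickle=True).item()\nobs+=EXTRA\nq=least/' fit.py
```

```text
4 [214.4, 284.4]
12 [214.6, 284.1]
20 [214.9, 283.8]
28 [215.3, 283.5]
36 [215.5, 256.4, 263.4, 283.3]
44 [215.8, 236.3, 263.8, 283.0]
52 [216.2, 236.1, 263.9, 282.6]
60 [216.6, 236.4, 263.7, 282.3]
68 [216.8, 236.4, 263.8, 282.1]
76 [216.5, 236.4, 263.7, 281.8]
84 [216.6, 236.4, 263.6, 281.4]
92 [215.7, 236.9, 262.7, 282.3]
100 [215.3, 236.4, 263.3, 282.5]
103 [213.5, 230.1, 269.2, 284.3]
106 [211.6, 228.2, 271.5, 286.1]
109 [209.6, 226.5, 274.0, 288.0]
112 [207.9, 224.5, 276.2, 290.0]
115 [206.0, 222.5, 277.9, 291.8]
118 [204.3, 220.7, 279.9, 293.4]
121 [202.3, 218.7, 281.8, 295.6]
124 [200.6, 216.7, 282.9, 297.5]
127 [202.0, 214.7, 284.8, 295.5]
130 [206.5, 213.0, 286.8, 291.2]
133 []
136 []
[ 49  50  50  48  46  36  26  43  83 113 124 127 127 126 126 126] [ 48  48  49  49  47  34  27  42  82 113 121 122 121 119 122 122] [ 49  50  50  50  48  38  29  42  82 113 121 123 123 123 123 124]
[148 148 148 147 147 146 146 146 146 145 145 139 119  88  74  70  69  71
  78  99 109 110 106  87  58  41  38  39  41  46  51  52  44  36  36]
```

```bash
cat > ex.py <<'E'
src=open('fit.py').read().replace("EXTRA","[(W3,(-8,0),(249.9,32.8),(.7,.7)),(W3,(40,0),(249.4,131.5),(.7,1)),(W3,(4,-17),(216.5,0),(.7,1e9)),(W3,(4,17),(282.4,0),(.7,1e9)),(W3,(4,-7),(236.3,0),(.7,1e9)),(W3,(4,7),(263.8,0),(.7,1e9)),(W3,(37,-27),(200.4,0),(1,1e9)),(W3,(37,27),(297.6,0),(1,1e9))]")
exec(src)
c,s=np.cos(q.x[3]),np.sin(q.x[3])
for a in (18.5,23.5): print(proj(W3,[q.x[0]+c*a/1e3,q.x[1]+s*a/1e3,q.x[2]+.006]))
p=r.get_state()["position"]
for d in (0,.003,-.003): print("collar top near rim",proj(W3,[p[0]-c*.014,p[1]-s*.014,p[2]-.006+d]),"far/upper",proj(W3,[p[0]-c*.014,p[1]-s*.014,p[2]-.011+d]))
E
python3 ex.py
```

```text
[ 0.6393  0.1539  0.2598 -1.3842] [0.0001 0.0002 0.0009 0.0065]
[[ 0.67 -1.47]
 [-0.76 -0.75]
 [-0.28  0.  ]
 [ 0.66  0.  ]
 [-1.45  0.  ]
 [ 1.69  0.  ]
 [-0.15 -1.95]
 [ 0.19 -2.55]
 [ 0.49 -0.96]
 [-0.02 -0.14]
 [-2.01 -0.73]
 [-0.25  1.27]
 [-0.13 -0.28]
 [-0.24  0.  ]
 [ 0.68  0.  ]
 [-0.56  0.  ]
 [-0.7   0.  ]
 [-0.48  0.  ]
 [ 1.13  0.  ]]
[249.3996  89.8577]
[249.357  100.1602]
collar top near rim [249.1746 221.278 ] far/upper [249.248  217.5849]
collar top near rim [249.1284 223.5992] far/upper [249.2045 219.7752]
collar top near rim [249.2192 219.0367] far/upper [249.2901 215.468 ]
```

Run:
```python
from h import *
g=cv2.cvtColor(cv2.imread("pics/w3.png"),cv2.COLOR_BGR2GRAY).astype(int)
for y in (205,212,218,220,222,225): print(y,g[y,228:278].tolist())
W3=np.load("kw3.npy",allow_pickle=True).item()
p=r.get_state()["position"];c,s=np.cos(-1.384),np.sin(-1.384)
for b in(-.024,.024):print(proj(W3,[p[0]-s*b,p[1]+c*b,p[2]-.035]))
for b in(-.014,.014):print(proj(W3,[p[0]-s*b,p[1]+c*b,p[2]-.006]))
```

```text
205 [109, 110, 112, 112, 115, 118, 126, 129, 136, 138, 141, 143, 145, 147, 147, 148, 149, 148, 148, 147, 149, 148, 148, 148, 148, 148, 147, 147, 148, 148, 147, 146, 147, 146, 145, 143, 140, 138, 134, 130, 124, 120, 114, 111, 109, 107, 106, 104, 103, 101]
212 [124, 132, 139, 141, 145, 147, 148, 148, 147, 148, 147, 148, 147, 148, 147, 148, 148, 148, 147, 147, 146, 146, 147, 146, 146, 145, 146, 145, 147, 145, 145, 146, 145, 145, 147, 146, 145, 147, 146, 146, 145, 146, 145, 140, 139, 132, 124, 114, 109, 107]
218 [139, 142, 146, 147, 147, 148, 148, 146, 146, 146, 147, 146, 145, 147, 146, 145, 145, 144, 138, 127, 116, 103, 91, 88, 88, 94, 100, 108, 124, 139, 143, 143, 146, 144, 144, 144, 144, 144, 144, 144, 145, 145, 145, 144, 144, 144, 139, 134, 125, 112]
220 [141, 144, 145, 146, 147, 146, 147, 145, 145, 146, 145, 145, 145, 145, 145, 145, 137, 122, 95, 77, 73, 70, 70, 71, 70, 68, 68, 69, 76, 99, 129, 142, 144, 143, 143, 143, 144, 144, 144, 144, 143, 143, 143, 144, 144, 144, 141, 136, 130, 118]
222 [143, 145, 146, 146, 145, 146, 146, 145, 146, 146, 145, 143, 138, 131, 117, 104, 91, 78, 71, 71, 70, 70, 70, 70, 71, 70, 70, 69, 69, 72, 85, 103, 121, 132, 135, 139, 142, 143, 143, 143, 145, 144, 144, 144, 144, 144, 143, 138, 133, 122]
225 [140, 144, 145, 145, 145, 146, 143, 139, 133, 119, 102, 90, 80, 81, 88, 97, 105, 106, 108, 107, 109, 109, 111, 110, 109, 111, 111, 111, 107, 102, 98, 88, 81, 77, 76, 74, 81, 93, 109, 131, 142, 143, 143, 143, 143, 142, 142, 137, 129, 116]
[212.88545502 222.14299389]
[286.00797344 222.59650802]
[224.22557116 243.85317303]
[273.91318482 244.15637779]
```

The collar shows at u≈251.5 against a predicted 249.2, so the wrist camera is off sideways by about 1.3 mm. I'll take that out and slide the neck in.

Run:
```python
from h import *
np.set_printoptions(precision=4,suppress=True)
yaw=-1.384;f=np.array([np.cos(yaw),np.sin(yaw)]);seat=np.array([.638,.1537]);q=down(yaw+np.pi/2)
def st(n):
    s=r.get_state();print(n,round(s["t"],2),s["position"],s["wrist_force"],s["wrist_torque"],s["finger_gap"])
r.servo_line([*(seat+.06*f),.2815],q,feed=.06);st("out")
for d in (.03,.0):
    c=r.servo_line([*(seat+d*f),.2815],feed=.04,contact_N=6);st((d,c))
    if c: break
im=r.snapshot("wrist");k=r.calibration("wrist");np.save("kw4.npy",k,allow_pickle=True);cv2.imwrite("pics/w4.png",im)
S=r.snapshot("scene")
o=np.hstack([cv2.resize(im[0:280,140:360],(400,509)),cv2.resize(S[140:230,280:350],(396,509),interpolation=cv2.INTER_CUBIC)])
cv2.imwrite("pics/w4b.png",o)
```

```text
out 13.21 [0.6492 0.094  0.2816] [ 0.2906 -0.7777 -7.1563] [ 0.0077 -0.0086 -0.003 ] 0.022966713381409244
(0.03, False) 14.11 [0.6436 0.1236 0.2815] [ 0.5216  0.5453 -6.7249] [-0.0498 -0.0569  0.0182] 0.022659898384823563
(0.0, False) 15.01 [0.6381 0.1531 0.2815] [ 0.7417 -0.1812 -6.7964] [0.0013 0.0201 0.0745] 0.022850565396741244
```

View pics/w4b.png

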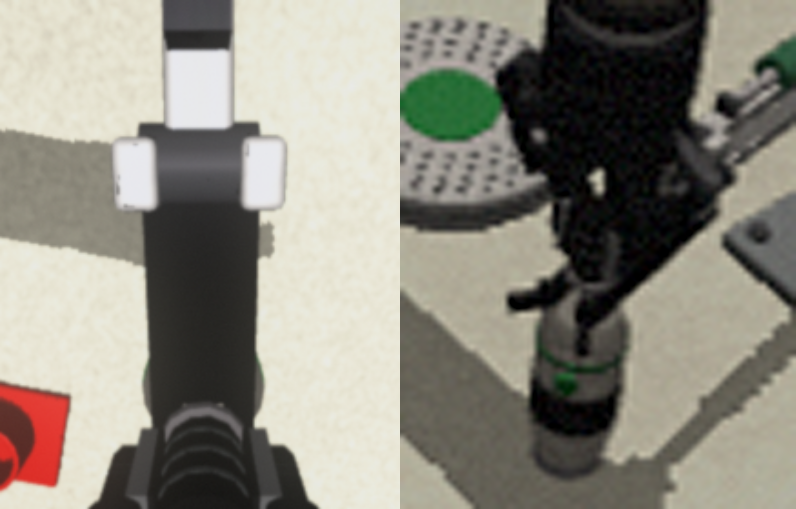

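The neck is in the slot with the collar above the tines: the left tile shows the tines under the hand, and the right tile shows the drive below the fork. Next I'll bear it down, watching the force.

```bash
cat >> h.py <<'E'
def F(n=8):
    a=[]
    for _ in range(n): r.dwell(.03); s=r.get_state(); a.append(np.r_[s["wrist_force"],s["wrist_torque"]])
    return np.mean(a,0),np.std(a,0)
E
python3 - <<'E'
from h import *
np.set_printoptions(precision=3,suppress=True)
m,sd=F(12);print("held",m,sd)
x,y=.638,.1537
for z in (.275,.271,.268,.264,.26,.25,.24,.23):
    r.servo_line([x,y,z],feed=.03); r.dwell(.15); m,sd=F(5); s=r.get_state(); print(round(s["t"],2),s["position"],m,sd[2],round(s["finger_gap"],4))
E
```

```text
held [-0.134  0.213 -7.223  0.004 -0.002  0.01 ] [0.515 0.563 0.67  0.027 0.033 0.031]
16.19 [0.638 0.154 0.275] [-0.056  0.073 -7.22   0.011 -0.007  0.01 ] 0.5579132087656773 0.0227
16.79 [0.638 0.153 0.271] [ 0.616 -0.74  -4.987 -0.21  -0.157 -0.008] 0.6047196212268102 0.0225
17.36 [0.638 0.154 0.268] [ 0.127 -1.725 -5.086 -0.3   -0.069 -0.008] 0.5814355059765062 0.0226
17.96 [0.638 0.154 0.264] [-0.037 -1.535 -4.826 -0.374 -0.048 -0.006] 0.3551782915152994 0.0227
18.56 [0.638 0.154 0.26 ] [ 0.895 -1.818 -4.685 -0.386 -0.11  -0.014] 0.45588026986952135 0.0225
19.36 [0.638 0.154 0.25 ] [-0.044 -2.34  -3.366 -0.522 -0.071  0.   ] 0.3307886908805001 0.0229
20.16 [0.638 0.154 0.24 ] [ 0.908 -2.847 -2.94  -0.63  -0.2   -0.022] 0.7904693710406163 0.0227
20.96 [0.638 0.154 0.23 ] [ 0.435 -2.66  -2.121 -0.526 -0.121 -0.013] 0.23070270999513473 0.0223
```

Run:
```python
from h import *
np.set_printoptions(precision=3,suppress=True)
f=np.array([np.cos(-1.384),np.sin(-1.384)]);b=np.array([.638,.1537])
for d,z in ((.0015,.230),(.003,.222),(.003,.215),(.003,.209)):
    r.servo_line([*(b+d*f),z],feed=.02); r.dwell(.2); m,sd=F(8 if z>.21 else 25); s=r.get_state(); print(round(s["t"],2),s["position"],m,sd[2],round(s["finger_gap"],4))
cv2.imwrite("pics/w5.png",r.snapshot("wrist"));np.save("kw5.npy",r.calibration("wrist"),allow_pickle=True)
S=r.snapshot("scene");cv2.imwrite("pics/s5.png",S)
im=cv2.imread("pics/w5.png")
cv2.imwrite("pics/w5b.png",np.hstack([cv2.resize(im[0:280,140:360],(400,509)),cv2.resize(S[150:240,280:350],(396,509),interpolation=cv2.INTER_CUBIC)]))
```

```text
21.68 [0.638 0.154 0.23 ] [-0.932  2.121 -1.474  0.489  0.13  -0.025] 0.4798736846239893 0.0227
22.7 [0.639 0.151 0.222] [-0.628  3.746 -0.3    0.858  0.145  0.01 ] 0.3597471730431693 0.0226
23.67 [0.639 0.151 0.215] [-0.929  4.783 -0.099  1.12   0.214 -0.003] 0.4168168327530307 0.0228
25.15 [0.639 0.151 0.209] [-1.098  4.97   0.949  1.168  0.259 -0.001] 0.4206084894831544 0.0228
```

View pics/w5b.png

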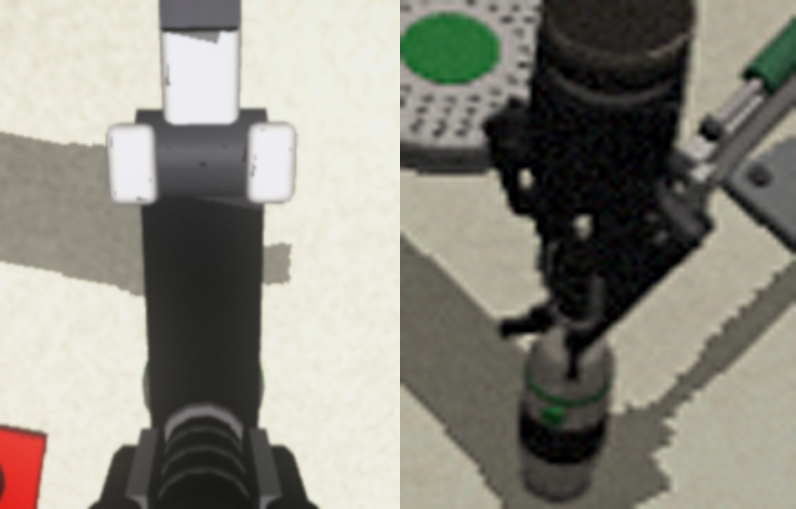

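The drive is still seated in the fork and the arm has sunk. The hand is about 1.5 mm too far out, which gives 5 N sideways. I'll bring the side force and then the vertical force to zero.

Run:
```python
from h import *
np.set_printoptions(precision=3,suppress=True)
f=np.array([np.cos(-1.384),np.sin(-1.384)]);l=np.array([-f[1],f[0]]);b=np.array([.638,.1537])
d,e,z=.0014,0.,.212
for i in range(4):
    r.servo_line([*(b+d*f+e*l),z],feed=.02); r.dwell(.2); m,sd=F(16); s=r.get_state()
    print(round(s["t"],2),d,e,z,s["position"],m)
    fo=m[:2]@f; 
    d+=np.clip(fo/3000,-.001,.001)*.8; 
    if abs(fo)<1.2: z+=np.clip(m[2]/90,-.006,.006)*.8
```

```text
26.3 0.0014 0.0 0.212 [0.639 0.151 0.212] [ 0.243 -1.032 -0.138 -0.123 -0.084  0.033]
27.28 0.0016823981578572744 0.0 0.2107728335065129 [0.638 0.151 0.211] [ 1.058 -3.786 -0.399 -0.845 -0.236  0.009]
28.27 0.0024823981578572744 0.0 0.2107728335065129 [0.638 0.151 0.211] [ 0.758 -3.258 -0.466 -0.721 -0.205 -0.013]
29.25 0.0032823981578572743 0.0 0.2107728335065129 [0.638 0.151 0.211] [-0.042  0.042  0.084  0.016 -0.004 -0.032]
```

Run:
```python
from h import *
np.set_printoptions(precision=3,suppress=True)
r.grip(0.0,20); m,sd=F(14); print(m)
if abs(m[2])<.45 and abs(m[1])<1.5:
    r.grip(.06); r.dwell(.5); s=r.get_state();print(s["t"],s["position"],s["wrist_force"],s["finger_gap"],s["finger_force"])
    im=r.snapshot("wrist");cv2.imwrite("pics/w6.png",im);S=r.snapshot("scene");cv2.imwrite("pics/s6.png",S)
    cv2.imwrite("pics/w6b.png",np.hstack([cv2.resize(im[0:280,140:360],(400,509)),cv2.resize(S[150:240,280:350],(396,509),interpolation=cv2.INTER_CUBIC)]))
```

```text
[-0.653  2.21   0.058  0.518  0.108 -0.026]
```

Run:
```python
from h import *
np.set_printoptions(precision=3,suppress=True)
f=np.array([np.cos(-1.384),np.sin(-1.384)]);b=np.array([.638,.1537])
for d in (.0028,.0024,.0020):
    r.servo_line([*(b+d*f),.2108],feed=.02); r.dwell(.2); m,sd=F(14); print(r.get_state()["t"],d,m)
    if m[1]<1.2: break
if abs(m[2])<.4 and abs(m[1])<1.6:
    r.grip(.06); r.dwell(.5); s=r.get_state();print(s["t"],s["position"],s["wrist_force"],s["finger_gap"],s["finger_force"])
    im=r.snapshot("wrist");cv2.imwrite("pics/w6.png",im);S=r.snapshot("scene");cv2.imwrite("pics/s6.png",S)
    cv2.imwrite("pics/w6b.png",np.hstack([cv2.resize(im[0:280,140:360],(400,509)),cv2.resize(S[150:240,280:350],(396,509),interpolation=cv2.INTER_CUBIC)]))
```

```text
30.85 0.0028 [-0.918  2.888  0.522  0.699  0.155 -0.014]
31.7667 0.0024 [-0.698  2.467  0.202  0.563  0.136 -0.012]
32.6833 0.002 [-0.142  0.5    0.122  0.166  0.04   0.006]
33.6333 [0.638 0.152 0.211] [ 0.209 -0.511 -0.607] 0.06003567792874888 0.0
```

View pics/w6b.png

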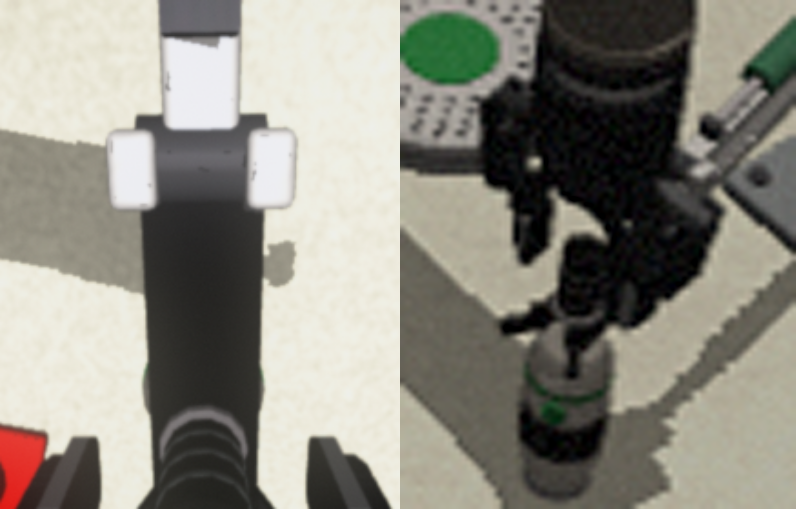

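Released: the pads stand clear on both sides and the drive hangs seated where it was (right tile, 565,420). I'll retreat straight up, check and hand in.

Run:
```python
from h import *
p=r.get_state()["position"]
r.servo_line([p[0],p[1],.34],feed=.08); r.dwell(1.0)
im=r.snapshot("wrist");cv2.imwrite("pics/w7.png",im);S=r.snapshot("scene");cv2.imwrite("pics/s7.png",S)
s=r.get_state();print(s["t"],s["wrist_force"])
cv2.imwrite("pics/w7b.png",np.hstack([cv2.resize(im[0:280,140:360],(400,509)),cv2.resize(S[150:240,280:350],(396,509),interpolation=cv2.INTER_CUBIC)]))
```

```text
36.6 [-0.25353596  0.45042599  0.65702629]
```

View pics/w7b.png

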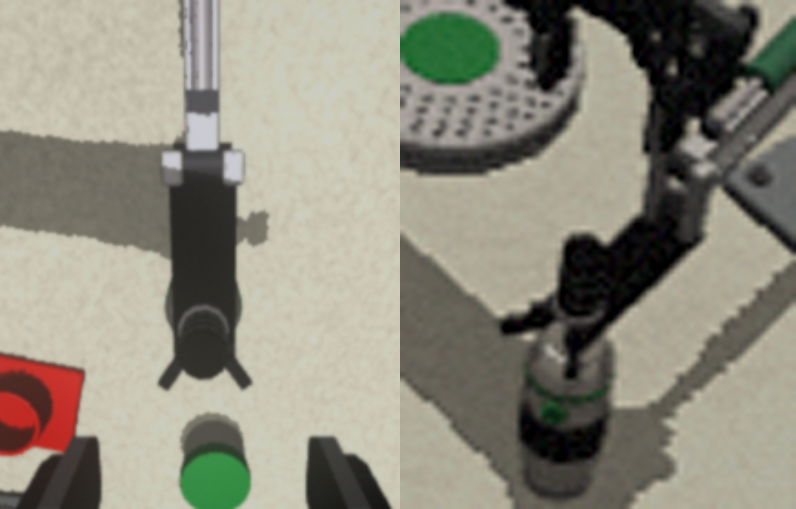

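The drive hangs upright in the fork behind the lips (left tile 205,340; right tile 565,420), and the hand is clear.

```bash
python3 -c "
from workcell import r
print(r.close_job(), r.get_state()['t'])"
```

```text
the job is handed in; nothing more can be done
the job is handed in; nothing more can be done
```

The drive hangs upright and released in the balanced arm's fork, and the job was handed in at about 37 s of the 51 s allowed; the judge's verdict was not shown.

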